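Book the blue spool at the measuring rack

TASK

Book in the blue spool: with the fingertips gently press the white button in front of the blue spool fully down and let it come up, then press the green confirm button on the yellow box the same way and withdraw. Do not press the other white buttons or the red stop button, and leave the spools and everything else on the table standing where they are: nothing is to be moved or picked up.

Things in the scene. Friction and masses are not known exactly. Their poses are not given: they have to be found in the camera images.
- rack: Grey and aluminium rack, fixed, 170 x 290 mm. Origin: centre of its underside; x across it, away from the robot; y along it, to the left. Deck 20 mm high with three black round spool seats at x = 35, y = 90, 0, -90 mm; on a 45 mm high ledge (x = -85 to -30) one white button in front of each seat, at x = -58 and the same y. A spool is 93 mm from its own button, 129 mm from the next.
- console: Fixed yellow operator box with a grey face, 110 x 170 x 45 mm. Origin at the centre of its underside; z up. It carries the green button at y = +40 mm and the larger red stop button at y = -42 mm.
- spool_blue: Spool of blue yarn, loose, standing upright in one of the rack's three seats: two white flanges of 72 mm diameter, 60 mm tall in all (top 80 mm above the table), with a round blue label of 48 mm diameter on its top flange. Origin at the centre of its underside; z up. 0.25 kg.
- spool_black: The same kind of spool with black yarn and a black label, in another seat. Origin at the centre of its underside.
- spool_red: The same kind of spool with red yarn and a red label, in another seat. Origin at the centre of its underside.
- bay_left_top (a point): White button, 28 mm across, of the seat at the left end of the rack (+y). It stands 10 mm up from its round black housing, springs back when released and needs about 4 N to go fully down (6 mm). This point is the centre of the cap's top face, about 67 mm above the table when released; z is up.
- bay_mid_top (a point): White button, 28 mm across, of the middle seat. It stands 10 mm up from its round black housing, springs back when released and needs about 4 N to go fully down (6 mm). This point is the centre of the cap's top face, about 67 mm above the table when released; z is up.
- bay_right_top (a point): White button, 28 mm across, of the seat at the right end of the rack (-y). It stands 10 mm up from its round black housing, springs back when released and needs about 4 N to go fully down (6 mm). This point is the centre of the cap's top face, about 67 mm above the table when released; z is up.
- confirm_top (a point): Green confirm button, 28 mm across, on the yellow box. It stands 10 mm up from its round black housing, springs back when released and needs about 4 N to go fully down (6 mm). This point is the centre of the cap's top face, about 67 mm above the table when released; z is up.
- stop_top (a point): Red stop button, 36 mm across, on the yellow box, 82 mm from the green one. To be left alone. This point is the centre of its top face.
- bay_left (a joint): Press depth of the left white button, in m: 0 released, 0.006 fully down; about 4 N holds it down.
- bay_mid (a joint): Press depth of the middle white button, in m: 0 released, 0.006 fully down; about 4 N holds it down.
- bay_right (a joint): Press depth of the right white button, in m: 0 released, 0.006 fully down; about 4 N holds it down.
- confirm (a joint): Press depth of the green confirm button, in m: 0 released, 0.006 fully down; about 4 N holds it down.
- stop (a joint): Press depth of the red stop button, in m: 0 released, 0.006 fully down; about 5 N holds it down.
- empty_reel: Empty black reel standing loose on the table beyond the rack, 60 mm across, 48 mm tall. Origin at the centre of its underside.
- screwdriver: Screwdriver with an orange handle lying loose on the table left of the rack, 180 mm long. Origin on its underside, near the middle.
- oil_bottle: Small bottle with a yellow label and red cap, loose on the table beyond the yellow box, 48 mm across, 110 mm tall. Origin at the centre of its underside.
- caliper: Steel caliper with a black slider lying loose on the table at the far left, 190 mm long. Origin at the underside of its beam, mid-length.
Things that resemble listed ones, but are neither listed nor needed, are in the scene too. What is shaped like the spool_red but pink or turquoise is not meant. There is more than one size of the console; the job needs the larger.

How it is judged:
By the outcome, as a careful person would: the job done as asked, in the order asked, and still so for the second after the job is handed in, with the robot touching nothing.
It also fails if it takes over 40 s, if anything falls off the work surface, if the arm or the gripper's body presses on something with over 40 N, if the wrist force passes 120 N, or if a joint passes its speed limit or range.

ROBOT

A 7-joint arm with a two-finger parallel gripper is mounted at the origin on the work surface. World frame = base frame: x ahead of the robot, y to its left, z up, the work surface at z = 0. Lengths are in m, angles in rad, forces in N, time in s.
With the tool pointing down it reaches from about 0.4 to 0.85 m from the base axis. Payload 4.5 kg.
Tool frame: the origin (TCP) lies at the very end of the fingers, on their centre line; the grasp point (between the pads) lies 19 mm behind it; z points along the fingers, y is the line along which they close (so a half turn about z gives the same grasp; the last joint's range is limited). The gripper opens to 88 mm and grips with 3 to 60 N. Pads are 18 mm wide; open, the fingers measure 123 mm over their backs; the gripper's body (75 mm by 187 mm) begins 45 mm behind the grasp point.
Start: joints at [-1.271, 0.689, -0.195, 1.565, 0.157, 0.902, -0.215], TCP at [0.164, 0.603, 0.212] pointing down, gripper open.
Joint ranges: [-3.01, 3.01], [-0.46, 2.08], [-1.47, 1.51], [0.13, 2.56], [-1, 4.14], [0.04, 2.09], [-2.66, 2.66]. Speed limits (rad/s): [2.57, 2.57, 3.14, 3.14, 3.14, 3.14, 3.14].

INTERFACE

Orientations are given as a unit quaternion [x, y, z, w].
In Python, from plant import r gives the robot as it stands. The module is installed in compiled form; this text tells all that it offers.
- The arm moves only by the tool step_arm, never from a script. Its argument "increments" is a list of rows, each a list of 2 entries, a list of its own where there are three numbers: the shift along the world's x, y, z in cm, then the turn, a rotation vector about the world's x, y, z in degrees. A call has exactly 10 rows; each row shifts and turns the commanded pose from where the row before left it; what a row does not reach is not made up. A row lasts 1/10 s, in which the tool goes at most 50 mm and 8.59 degrees, less where a joint would pass 70% of its speed; a pose out of reach is approached as far as the arm can. A call is refused whole if a number of a shift passes 5 or a number of a turn 8.59, either way. A call with a gripper value outside its range is refused whole. "fingers" is the opening, from 0 (shut) to 1 (fully open), set as the call begins (left out, the last holds). The fingers move at their own pace and stop on an object; "grip_force" is the grip in N (left out, the last holds). Time passes only in rows, so rows that do not move let the fingers close, or fill a call up. It gives the time, the measured TCP pose, the force, the opening and the grip force at its end, in the units of the state.
- r.get_state(): the state, without advancing time (a new reading comes with each control period).
- r.snapshot(name): name is "scene" or "top"; returns (picture, depth): 420x560x3 uint8, red, green, blue; 420x560 float32, m along the optical axis (not along the pixel's ray), 0 where there is no reading.
- r.calibration(name): a dict with "fov_y" (degrees; the focal length in pixels is half the picture's height over the tangent of half this angle, whatever the lens; pixels are square), "cx", "cy" (the principal point, pixels), "k1" (the pictures are not rectified: a ray, as slopes to the right and down, at radius r is drawn at 1 + k1 r^2 times it, then the intrinsics apply), "R" (3x3) and "t" (3): a world point X has camera coordinates R X + t. Camera axes: x right, y down, z forward; pixel columns grow to the right and rows downward; lengths in m; the calibration is good to about 2 mm. A picture is of the moment at which its call begins. calibration takes no time and is no camera call.
- r.finish_job(): hands the job in; it is judged then, once.
The state is a dict: "clock": time; "q": joint angles; "qd": joint speeds; "joint_torque": joint torques, N m; "tool_pos": TCP position; "eef_rot": TCP orientation; "contact_force": force on the tool from outside, world axes, zero at the start; "moment": the same for the moment, N m; "opening": opening from 0.0 (shut) to 1.0 (fully open); "finger_force": force on a finger pad.
Only numpy, scipy, OpenCV 4.12 (cv2) and the standard library are available. Lean on these libraries where they do the work, as an engineer would, in place of code of your own. Each camera call takes 0.05 s, during which the arm holds its last target. There are 200 camera calls.

## Working session

There is one attempt and no reset: what is moved stays moved. The work goes in short steps, Python scripts to look and compute and a tool call to move; the robot and the scene stay as the last step left them, time stands still between calls to the robot, and variables do not carry over. Pictures are saved under pics/ and viewed, at most 10 in all, crops included, and the job is handed in when it is done.

Besides the shell and the picture viewer there is one more tool, called after "Request:" by a JSON object that holds its "method" and its "body", one argument or row to a line. step_arm: Moves the arm, as the interface text tells. Its arguments: {"type":"object","properties":{"increments":{"type":"array","items":{"type":"array"}},"fingers":{"type":"number"},"grip_force":{"type":"number"}},"required":["increments"]}

```bash
mkdir -p pics
cat > h.py <<'E'
import numpy as np, cv2
from plant import r
def snap(n,f):
    p,d=r.snapshot(n); cv2.imwrite(f'pics/{f}.png',p[:,:,::-1]); np.save(f'pics/{f}.npy',d); return p,d
def K(n):
    c=r.calibration(n); f=210/np.tan(np.radians(c['fov_y'])/2)
    return c,np.array([[f,0,c['cx']],[0,f,c['cy']],[0,0,1]])
def ray(n,u,v):
    c,k=K(n); s=cv2.undistortPoints(np.array([[[u,v]]],float),k,np.array([c['k1'],0,0,0,0]))
    # note: cv2 model x*(1+k1 r^2)
    s=s[0,0]; R=np.array(c['R']);t=np.array(c['t'])
    return -R.T@t, R.T@np.array([s[0],s[1],1])
def onz(n,u,v,z):
    o,d=ray(n,u,v); return o+d*(z-o[2])/d[2]
def pt(n,u,v,dep):
    o,d=ray(n,u,v); return o+d*dep
E
python3 - <<'E'
from h import *
for n in('scene','top'):
    snap(n,n+'0'); c=r.calibration(n); print(n,c['fov_y'],c['k1'],onz(n,280,210,0),-np.array(c['R']).T@c['t'])
s=r.get_state(); print(s)
E
```

```text
scene 49.51898935350811 -0.09366638814039271 [0.50440873 0.03450065 0.        ] [0.9226135  0.37635185 0.95755087]
top 43.9548714813774 -0.11224062423702587 [0.50552349 0.01767969 0.        ] [0.35865909 0.02944175 1.3837327 ]
{'clock': 0.1, 'q': array([-1.27120735,  0.68988339, -0.19451998,  1.56622843,  0.15726392,
        0.90254676, -0.2150768 ]), 'qd': array([ 0.00091512, -0.00145115,  0.00052799, -0.00230042, -0.00088525,
        0.00047734,  0.0015093 ]), 'joint_torque': array([-2.61799971e-03, -5.28487587e+01, -1.27116613e+00, -1.53834844e+01,
       -5.25231916e-02,  1.97783338e-03,  5.09023880e-05]), 'tool_pos': array([0.16404461, 0.60244124, 0.21130381]), 'eef_rot': array([ 1.32466128e-01,  9.91187177e-01, -8.37326634e-04, -6.01155961e-05]), 'contact_force': array([-0.27727465,  0.114223  , -0.46203302]), 'moment': array([ 0.00220397, -0.01423108, -0.00364081]), 'finger_force': 0.0, 'opening': 0.9988703387608785}
```

View pics/scene0.png

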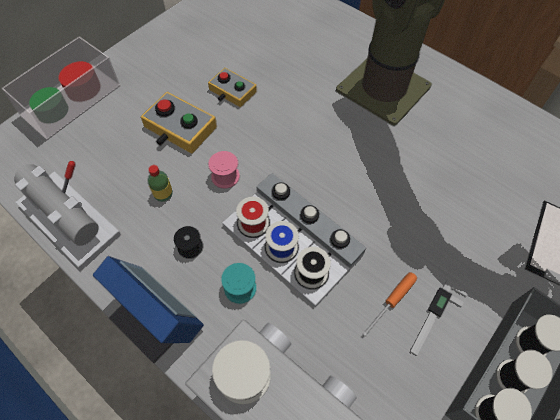

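View pics/top0.png

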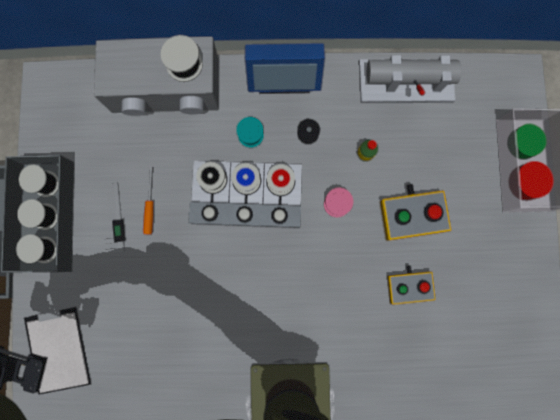

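Top view: the blue spool is at (245,178) in the middle seat, between black (210,176) and red (281,178). The white buttons are at (210,213), (245,214) and (280,215). I take the middle one, which is directly in front of blue. There are two yellow boxes, at (416,215) and (412,288). The first is larger, so its green button at (404,216) is the one meant.

Run:
```python
from h import *
p=cv2.imread('pics/top0.png'); d=np.load('pics/top0.npy')
cv2.imwrite('pics/crop.png',cv2.resize(p[150:310,185:455],None,fx=2.9,fy=2.9,interpolation=cv2.INTER_CUBIC))
hsv=cv2.cvtColor(p,cv2.COLOR_BGR2HSV)
def cen(m,x0,y0,x1,y1,nm,z,n='top'):
    m=m[y0:y1,x0:x1].astype(np.uint8); k,l,s,c=cv2.connectedComponentsWithStats(m)
    i=1+np.argmax(s[1:,4]); u,v=c[i]+[x0,y0]; print(n,nm,s[i,4],u.round(1),v.round(1),onz(n,u,v,z).round(4))
def run(hsv,n,W,G,B,Rr,G2):
    H,S,V=cv2.split(hsv)
    w=(S<50)&(V>150)
    for i,b in enumerate(W): cen(w,*b,'white%d'%i,.067,n)
    cen((H>40)&(H<90)&(S>80),*G,'green',.067,n)
    cen(((H<8)|(H>172))&(S>120),*Rr,'red',.067,n)
    cen((H>105)&(H<130)&(S>120),*B,'blue',.08,n)
    cen((H>18)&(H<35)&(S>120),*G2,'console',.045,n)
run(hsv,'top',[(200,204,220,222),(235,205,255,223),(270,206,290,224)],(392,205,415,228),(230,160,262,195),(424,202,446,222),(375,185,455,245))
d=np.load('pics/scene0.npy')
run(cv2.cvtColor(cv2.imread('pics/scene0.png'),cv2.COLOR_BGR2HSV),'scene',[(330,228,352,248),(300,204,322,222),(270,181,292,199)],(178,108,202,130),(265,222,300,250),(153,96,178,118),(135,85,225,155))
```

```text
top white0 58 208.8 212.4 [0.4954 0.1997 0.067 ]
top white1 64 244.0 213.8 [0.4904 0.1101 0.067 ]
top white2 65 279.2 215.0 [0.4857 0.0206 0.067 ]
top green 125 403.5 216.0 [ 0.4773 -0.2975  0.067 ]
top red 190 434.2 211.6 [ 0.4872 -0.3784  0.067 ]
top blue 214 245.0 176.5 [0.5842 0.1056 0.08  ]
top console 499 408.9 215.7 [ 0.4799 -0.3173  0.045 ]
scene white0 96 340.7 235.6 [0.4969 0.2005 0.067 ]
scene white1 88 310.0 210.9 [0.4918 0.1111 0.067 ]
scene white2 80 280.6 187.5 [0.4872 0.0211 0.067 ]
scene green 93 188.1 118.3 [ 0.4803 -0.2938  0.067 ]
scene red 143 163.9 105.4 [ 0.4905 -0.3748  0.067 ]
scene blue 303 281.6 235.0 [0.5841 0.1054 0.08  ]
scene console 833 181.4 133.4 [ 0.5154 -0.2868  0.045 ]
```

View pics/crop.png

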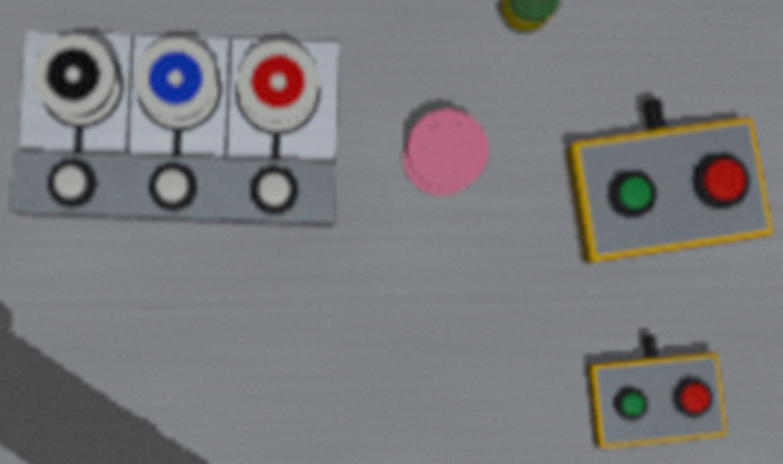

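The crop confirms it. The blue spool sits in the middle seat with the middle white button in front of it, and the upper console is the larger of the two. I'm closing the fingers and moving towards a point above the middle button.

Request:
{"method": "step_arm", "body": {
  "increments": [
    [[2, -3, 0], [0, 0, 0]],
    [[2, -3, 0], [0, 0, 0]],
    [[2, -3, 0], [0, 0, 0]],
    [[2, -3, 0], [0, 0, 0]],
    [[2, -3, 0], [0, 0, 0]],
    [[2, -3, 0], [0, 0, 0]],
    [[2, -3, 0], [0, 0, 0]],
    [[2, -3, 0], [0, 0, 0]],
    [[2, -3, 0], [0, 0, 0]],
    [[2, -3, 0], [0, 0, 0]]
  ],
  "fingers": 0,
  "grip_force": 10
}}

```text
clock: 1.1
tool_pos: [0.3647, 0.3016, 0.2119]
eef_rot: [0.132, 0.991, -0.0, -0.0]
contact_force: [0.5, -0.6, 0.2]
opening: 0.116
finger_force: 0.0
```

Request:
{"method": "step_arm", "body": {
  "increments": [
    [[1.6, -2.4, -0.5], [0, 0, 0]],
    [[1.6, -2.4, -0.5], [0, 0, 0]],
    [[1.6, -2.4, -0.5], [0, 0, 0]],
    [[1.6, -2.4, -0.5], [0, 0, 0]],
    [[1.6, -2.4, -0.5], [0, 0, 0]],
    [[1.6, -2.4, -0.5], [0, 0, 0]],
    [[1.6, -2.4, -1.5], [0, 0, 0]],
    [[1.4, -2.3, -2.0], [0, 0, 0]],
    [[0, 0, -2.0], [0, 0, 0]],
    [[0, 0, -1.5], [0, 0, 0]]
  ]
}}

```text
clock: 2.1
tool_pos: [0.4901, 0.1106, 0.1107]
eef_rot: [0.134, 0.991, -0.0, -0.001]
contact_force: [-0.4, 0.0, 0.4]
opening: 0.007
finger_force: 0.0
```

Run:
```python
from h import *
p,d=snap('scene','s1'); s=r.get_state(); print(s['tool_pos'],s['contact_force'])
cv2.imwrite('pics/c1.png',cv2.resize(cv2.imread('pics/s1.png')[130:310,200:400],None,fx=3,fy=3,interpolation=cv2.INTER_CUBIC))
```

```text
[0.48867965 0.11097604 0.10903102] [-0.58090849  0.57992685 -1.77448546]
```

View pics/c1.png

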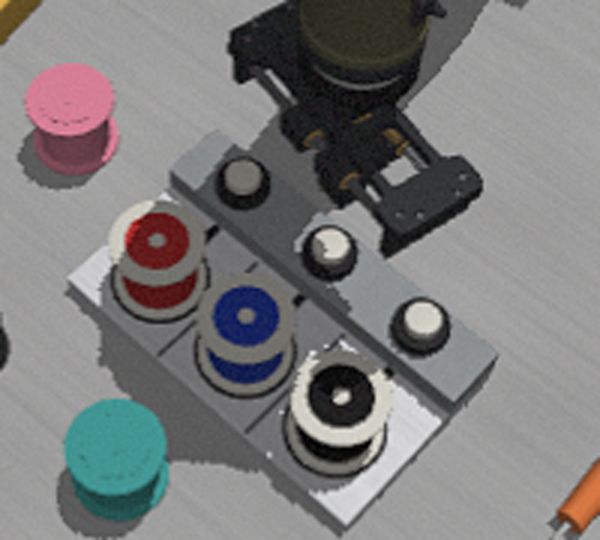

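The crop shows the middle button at crop (330,248) still up, with the gripper above and behind it. I'll project the TCP into the picture to check the tool alignment.

Run:
```python
from h import *
s=r.get_state(); print(s['tool_pos'],s['eef_rot'],s['qd'].round(3))
c,k=K('scene')
def pj(X): return cv2.projectPoints(np.array([X],float),cv2.Rodrigues(np.array(c['R']))[0],np.array(c['t']),k,np.array([c['k1'],0,0,0,0]))[0].ravel()
img=cv2.imread('pics/s1.png')
for dz in(0,.02,.045,.064,.1,.15):
    u=pj(s['tool_pos']+[0,0,dz]); v=((u-[200,130])*3).round(); print(dz,v)
    cc=v.astype(int)
```

```text
[0.48867965 0.11097604 0.10903102] [ 1.33065025e-01  9.91104618e-01 -9.27673920e-04 -2.11554053e-03] [-0.003 -0.035 -0.025 -0.004 -0.023  0.078  0.024]
0 [336. 211.]
0.02 [338. 197.]
0.045 [341. 178.]
0.064 [343. 163.]
0.1 [347. 134.]
0.15 [353.  90.]
```

Run:
```python
from h import *
img=cv2.imread('pics/s1.png')[160:230,270:365]
img=cv2.convertScaleAbs(cv2.resize(img,None,fx=8,fy=8,interpolation=cv2.INTER_CUBIC),alpha=2,beta=20)
cv2.drawMarker(img,(int((336/3+200-270)*8),int((211/3+130-160)*8)),(0,0,255),0,20,2)
cv2.imwrite('pics/c2.png',img)
```

```text
(no output)
```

View pics/c2.png

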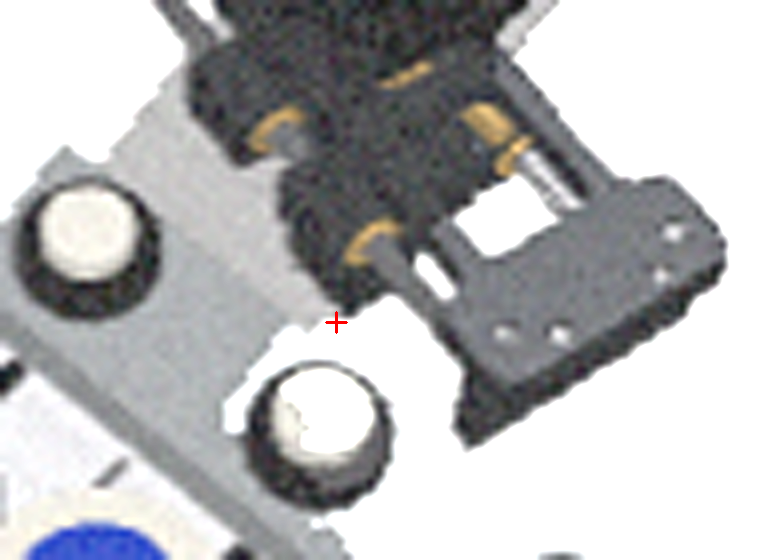

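The visible fingertip meets the projected TCP to within a few mm. I'm lowering it to just above the cap.

Request:
{"method": "step_arm", "body": {
  "increments": [
    [[0.3, 0, -1], [0, 0, 0]],
    [[0, 0, -1], [0, 0, 0]],
    [[0, 0, -0.8], [0, 0, 0]],
    [[0, 0, -0.4], [0, 0, 0]],
    [[0, 0, -0.3], [0, 0, 0]],
    [[0, 0, -0.2], [0, 0, 0]],
    [[0, 0, 0], [0, 0, 0]],
    [[0, 0, 0], [0, 0, 0]],
    [[0, 0, 0], [0, 0, 0]],
    [[0, 0, 0], [0, 0, 0]]
  ]
}}

```text
clock: 3.15
tool_pos: [0.4933, 0.1121, 0.0752]
eef_rot: [0.133, 0.991, 0.0, 0.0]
contact_force: [-0.2, 0.6, -0.4]
opening: 0.007
finger_force: 0.0
```

Request:
{"method": "step_arm", "body": {
  "increments": [
    [[-0.1, -0.1, -0.2], [0, 0, 0]],
    [[0, 0, -0.2], [0, 0, 0]],
    [[0, 0, -0.2], [0, 0, 0]],
    [[0, 0, -0.2], [0, 0, 0]],
    [[0, 0, -0.1], [0, 0, 0]],
    [[0, 0, -0.1], [0, 0, 0]],
    [[0, 0, -0.1], [0, 0, 0]],
    [[0, 0, 0], [0, 0, 0]],
    [[0, 0, 0], [0, 0, 0]],
    [[0, 0, 0], [0, 0, 0]]
  ]
}}

```text
clock: 4.15
tool_pos: [0.4922, 0.1111, 0.0641]
eef_rot: [0.132, 0.991, 0.0, 0.0]
contact_force: [0.3, -0.2, -0.3]
opening: 0.004
finger_force: 0.0
```

Request:
{"method": "step_arm", "body": {
  "increments": [
    [[0, 0, -0.1], [0, 0, 0]],
    [[0, 0, -0.1], [0, 0, 0]],
    [[0, 0, -0.1], [0, 0, 0]],
    [[0, 0, 0], [0, 0, 0]],
    [[0, 0, 0], [0, 0, 0]],
    [[0, 0, 0], [0, 0, 0]],
    [[0, 0, 0], [0, 0, 0]],
    [[0, 0, 0], [0, 0, 0]],
    [[0, 0, 0], [0, 0, 0]],
    [[0, 0, 0], [0, 0, 0]]
  ]
}}

```text
clock: 5.15
tool_pos: [0.4922, 0.1111, 0.061]
eef_rot: [0.133, 0.991, 0.0, 0.0]
contact_force: [-1.3, 0.4, 0.2]
opening: 0.004
finger_force: 0.0
```

Request:
{"method": "step_arm", "body": {
  "increments": [
    [[0, 0, -0.1], [0, 0, 0]],
    [[0, 0, -0.1], [0, 0, 0]],
    [[0, 0, 0], [0, 0, 0]],
    [[0, 0, 0], [0, 0, 0]],
    [[0, 0, 0], [0, 0, 0]],
    [[0, 0, 0], [0, 0, 0]],
    [[0, 0, 0], [0, 0, 0]],
    [[0, 0, 0], [0, 0, 0]],
    [[0, 0, 0], [0, 0, 0]],
    [[0, 0, 0], [0, 0, 0]]
  ]
}}

```text
clock: 6.15
tool_pos: [0.4922, 0.1111, 0.0591]
eef_rot: [0.132, 0.991, 0.0, 0.0]
contact_force: [0.6, 0.7, 0.9]
opening: 0.005
finger_force: 0.0
```

Run:
```python
from h import *
F=[]
for i in range(4):
    p,d=snap('scene','s2') if i<1 else r.snapshot('top'); s=r.get_state(); F.append(s['contact_force']); 
print(s['tool_pos'],np.array(F).round(1))
img=cv2.imread('pics/s2.png')[160:230,270:365]
cv2.imwrite('pics/c3.png',cv2.convertScaleAbs(cv2.resize(img,None,fx=8,fy=8,interpolation=cv2.INTER_CUBIC),alpha=1.5,beta=20))
```

```text
[0.49215404 0.11109078 0.0590521 ] [[ 0.3 -0.   0.2]
 [-0.1  0.5  0.4]
 [-0.1  1.   0.1]
 [ 0.   0.1  0.5]]
```

View pics/c3.png

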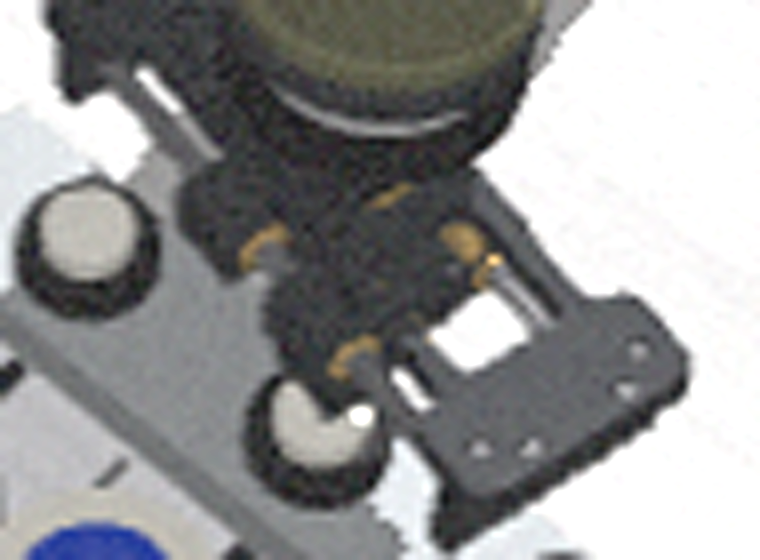

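The fingertip is over the middle cap, with its near corner around the cap centre (crop 330,415) and almost no force. I'll shift slightly outward and keep going down in mm steps.

Request:
{"method": "step_arm", "body": {
  "increments": [
    [[0.3, 0, 0.1], [0, 0, 0]],
    [[0, 0, -0.1], [0, 0, 0]],
    [[0, 0, -0.1], [0, 0, 0]],
    [[0, 0, -0.1], [0, 0, 0]],
    [[0, 0, -0.1], [0, 0, 0]],
    [[0, 0, 0], [0, 0, 0]],
    [[0, 0, 0], [0, 0, 0]],
    [[0, 0, 0], [0, 0, 0]],
    [[0, 0, 0], [0, 0, 0]],
    [[0, 0, 0], [0, 0, 0]]
  ]
}}

```text
clock: 7.35
tool_pos: [0.4952, 0.1111, 0.0561]
eef_rot: [0.132, 0.991, 0.0, 0.0]
contact_force: [-0.3, 0.2, 0.5]
opening: 0.005
finger_force: 0.0
```

```bash
cat >> h.py <<'E'
def cloud(n,d,box):
    x0,y0,x1,y1=box; out=[]
    for v in range(y0,y1):
        for u in range(x0,x1):
            if d[v,u]>0: out.append([u,v,*pt(n,u,v,d[v,u])])
    return np.array(out)
E
python3 - <<'E'
from h import *
for f in('s0','s2','s3'):
    if f=='s3': p,d=snap('scene','s3')
    else: d=np.load('pics/scene0.npy' if f=='s0' else 'pics/s2.npy'); p=cv2.imread('pics/scene0.png' if f=='s0' else 'pics/s2.png')
    c=cloud('scene',d,(304,200,319,222)); g=p.max(2)
    b=np.array([g[int(v),int(u)] for u,v in c[:,:2]])
    w=c[b>110]; k=c[b<60]
    k=k[(k[:,2]>.47)&(k[:,2]<.52)]
    print(f,'white',len(w),np.median(w,0).round(4)); 
    for row in range(200,222,2):
        q=k[k[:,1]==row]
        if len(q): print(row,q[:,0].min(),q[:,0].max(),np.median(q[:,2:],0).round(3))
print(r.get_state()['contact_force'],r.get_state()['moment'])
E
```

```text
s0 white 199 [3.110e+02 2.070e+02 4.810e-01 1.005e-01 5.680e-02]
206 305.0 306.0 [0.483 0.092 0.057]
208 304.0 316.0 [0.482 0.104 0.059]
210 317.0 317.0 [0.475 0.119 0.058]
212 317.0 318.0 [0.479 0.123 0.058]
214 316.0 318.0 [0.483 0.125 0.057]
216 304.0 318.0 [0.488 0.126 0.057]
218 304.0 317.0 [0.502 0.12  0.057]
220 304.0 316.0 [0.505 0.123 0.056]
s2 white 52 [3.100e+02 2.130e+02 4.955e-01 1.156e-01 6.630e-02]
200 313.0 314.0 [0.519 0.133 0.173]
202 314.0 314.0 [0.519 0.135 0.168]
204 304.0 317.0 [0.509 0.136 0.148]
206 305.0 318.0 [0.497 0.103 0.089]
208 304.0 314.0 [0.501 0.123 0.109]
210 310.0 313.0 [0.504 0.122 0.098]
212 317.0 317.0 [0.479 0.122 0.058]
214 316.0 318.0 [0.483 0.125 0.057]
216 304.0 318.0 [0.49  0.126 0.057]
218 304.0 317.0 [0.5   0.12  0.056]
220 304.0 316.0 [0.506 0.123 0.057]
s3 white 33 [3.110e+02 2.140e+02 4.978e-01 1.162e-01 6.640e-02]
200 312.0 312.0 [0.519 0.129 0.17 ]
206 316.0 317.0 [0.503 0.132 0.127]
208 304.0 317.0 [0.491 0.103 0.083]
210 309.0 313.0 [0.506 0.124 0.104]
212 309.0 312.0 [0.507 0.123 0.094]
214 316.0 316.0 [0.484 0.124 0.057]
216 304.0 318.0 [0.487 0.126 0.055]
218 304.0 317.0 [0.501 0.122 0.057]
220 304.0 316.0 [0.506 0.123 0.056]
[-0.98927294  0.93131187  0.36562378] [-0.00976808 -0.02797389 -0.0545356 ]
```

Run:
```python
from h import *
d=np.load('pics/s3.npy');p=cv2.imread('pics/s3.png')
for u in range(300,320):
    L=[]
    for v in range(198,219):
        if d[v,u]>0:
            X=pt('scene',u,v,d[v,u]); L.append('%d'%(X[2]*1000)+('*' if p[v,u].max()>80 else ''))
        else: L.append('-')
    print(u,' '.join(L))
for u,v in((305,209),(307,211),(308,212),(310,212),(311,212)): print(u,v,pt('scene',u,v,d[v,u]).round(3))
img=p[175:235,265:345]
cv2.imwrite('pics/c4.png',cv2.convertScaleAbs(cv2.resize(img,None,fx=9.5,fy=9.5,interpolation=cv2.INTER_NEAREST),alpha=2.2,beta=30))
```

```text
300 44* 45* 44* 43* 45* 44* 43* 42* 43* 43 42* 46* 43 56 54 54 57 55 52 47 44
301 42 46 47 156 153 46 47 44* 45* 46* 46* 56 57 56 57 57 57 54 58 56 51
302 172 165 161 162 158 153 44 45* 45* 42 55 59 55 56 56 57 57 58 55 55 56
303 170 169 169 165 162 158 156 89 88 55 57 57 57 56 55 55 53 59 56 59 58
304 172 169 170 168 167 164 162 157 153 88 56 66 66* 66* 66* 69* 60 59 54 55 58
305 169 170 170 173 166 168 163 161 157 153 83 65* 67* 66* 64* 67* 65* 63* 60 53 58
306 171 169 170 170 171 170 168 166 162 156 153 86 67* 68* 66* 67* 67* 65* 58* 57 59
307 171 169 170 170 169 171 167 168 164 161 159 153 87 81* 65* 70* 68* 66* 64* 57* 55
308 172 171 171 170 169 169 172 172 168 166 162 158 154 88 82* 83* 66* 65* 65* 62* 58
309 169 168 172 170 171 169 170 172 166 164 159 155 97 96 91 85 66* 67* 66* 62* 56
310 173 170 170 169 170 169 171 168 167 166* 160 151 103 100 98 91 66 66* 64* 61* 59
311 181 170 172 169 170 169 170 166 166* 161* 156* 109 107 101 94 88 - 67* 65* 61* 59
312 186 184 169 170 171 168 168 167* 159 162 163 111 104 97 93 69* 68* 68* 64* 60* 56
313 187 185 185 180 170 170 166* 164* 166 165 162 161 102 94 87* 65* 67* 62* 62* 55 56
314 188 188 189 183 180 167 167* 164 163 165 162 164 163 92 70* 67* 67* 63* 56 56 55
315 - 190 189 184 184 182 164 159 162 166 166 163 161 162 67* 65* 60* 57 59 56 53
316 189 188 189 191 186 184 178 153 145 109 - 166 162 160 164* 158* 56 59 53 58 57
317 190 188 190 190 188 189 186 182 108 106 97 162 161 164 163 162 159 56 54 57 56
318 170 189 189 192 188 190 188 187 184 178 2* -2* 161 163 164 163 161 161 55 51 42*
319 171 173 166 189 189 190 191 189 186 185 180* 0* 0* 163 167 164 165 162 160 43* 43*
305 209 [0.495 0.099 0.066]
307 211 [0.504 0.111 0.082]
308 212 [0.504 0.114 0.082]
310 212 [0.509 0.122 0.099]
311 212 [0.506 0.123 0.095]
```

View pics/c4.png

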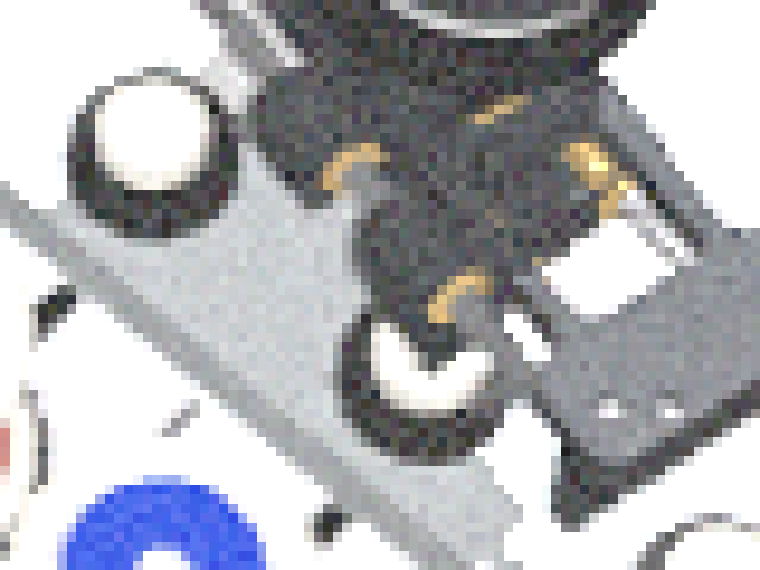

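The depth picture settles it. The cap is still up at z≈.066, and the real fingertip is at about .082 although the state reports .056, so the reported height reads roughly 26 mm low. Laterally it's centred. I'll keep lowering it and watch the force.

Request:
{"method": "step_arm", "body": {
  "increments": [
    [[0, 0, -0.2], [0, 0, 0]],
    [[0, 0, -0.2], [0, 0, 0]],
    [[0, 0, -0.2], [0, 0, 0]],
    [[0, 0, -0.2], [0, 0, 0]],
    [[0, 0, -0.1], [0, 0, 0]],
    [[0, 0, -0.1], [0, 0, 0]],
    [[0, 0, -0.1], [0, 0, 0]],
    [[0, 0, 0], [0, 0, 0]],
    [[0, 0, 0], [0, 0, 0]],
    [[0, 0, 0], [0, 0, 0]]
  ]
}}

```text
clock: 8.4
tool_pos: [0.4952, 0.1111, 0.0451]
eef_rot: [0.132, 0.991, 0.0, 0.0]
contact_force: [-0.3, 0.3, 0.3]
opening: 0.002
finger_force: 0.0
```

Request:
{"method": "step_arm", "body": {
  "increments": [
    [[0, 0, -0.1], [0, 0, 0]],
    [[0, 0, -0.1], [0, 0, 0]],
    [[0, 0, -0.1], [0, 0, 0]],
    [[0, 0, -0.1], [0, 0, 0]],
    [[0, 0, -0.1], [0, 0, 0]],
    [[0, 0, -0.1], [0, 0, 0]],
    [[0, 0, 0], [0, 0, 0]],
    [[0, 0, 0], [0, 0, 0]],
    [[0, 0, 0], [0, 0, 0]],
    [[0, 0, 0], [0, 0, 0]]
  ]
}}

```text
clock: 9.4
tool_pos: [0.4952, 0.1111, 0.0391]
eef_rot: [0.132, 0.991, 0.0, 0.0]
contact_force: [-0.5, 0.1, 1.1]
opening: 0.008
finger_force: 0.9
```

Request:
{"method": "step_arm", "body": {
  "increments": [
    [[0, 0, -0.1], [0, 0, 0]],
    [[0, 0, -0.1], [0, 0, 0]],
    [[0, 0, -0.1], [0, 0, 0]],
    [[0, 0, 0], [0, 0, 0]],
    [[0, 0, 0], [0, 0, 0]],
    [[0, 0, 0], [0, 0, 0]],
    [[0, 0, 0], [0, 0, 0]],
    [[0, 0, 0], [0, 0, 0]],
    [[0, 0, 0], [0, 0, 0]],
    [[0, 0, 0], [0, 0, 0]]
  ]
}}

```text
clock: 10.4
tool_pos: [0.4952, 0.1111, 0.0361]
eef_rot: [0.132, 0.991, 0.0, 0.0]
contact_force: [0.2, -0.6, 3.8]
opening: 0.004
finger_force: 1.6
```

Request:
{"method": "step_arm", "body": {
  "increments": [
    [[0, 0, -0.1], [0, 0, 0]],
    [[0, 0, -0.1], [0, 0, 0]],
    [[0, 0, 0], [0, 0, 0]],
    [[0, 0, 0], [0, 0, 0]],
    [[0, 0, 0], [0, 0, 0]],
    [[0, 0, 0], [0, 0, 0]],
    [[0, 0, 0], [0, 0, 0]],
    [[0, 0, 0], [0, 0, 0]],
    [[0, 0, 0], [0, 0, 0]],
    [[0, 0, 0], [0, 0, 0]]
  ]
}}

```text
clock: 11.4
tool_pos: [0.4952, 0.1111, 0.0347]
eef_rot: [0.133, 0.991, 0.0, 0.0]
contact_force: [-1.0, 0.2, 11.2]
opening: 0.008
finger_force: 5.4
```

11 N against the 4 N spring and the travel stopping mean the middle button is fully down. I'm releasing it straight up and then crossing to the console.

Request:
{"method": "step_arm", "body": {
  "increments": [
    [[0, 0, 0.5], [0, 0, 0]],
    [[0, 0, 1.5], [0, 0, 0]],
    [[0, 0, 2.5], [0, 0, 0]],
    [[0, 0, 2.5], [0, 0, 0]],
    [[0, 0, 1], [0, 0, 0]],
    [[-0.1, -3, 0], [0, 0, 0]],
    [[-0.1, -3, 0], [0, 0, 0]],
    [[-0.1, -3, 0], [0, 0, 0]],
    [[-0.1, -3, 0], [0, 0, 0]],
    [[-0.1, -3, 0], [0, 0, 0]]
  ]
}}

```text
clock: 12.4
tool_pos: [0.4898, -0.0401, 0.1134]
eef_rot: [0.132, 0.991, 0.0, -0.0]
contact_force: [0.0, 0.5, 0.4]
opening: 0.006
finger_force: 0.0
```

Request:
{"method": "step_arm", "body": {
  "increments": [
    [[-0.1, -3.5, 0], [0, 0, 0]],
    [[-0.1, -3.5, 0], [0, 0, 0]],
    [[-0.1, -3.5, 0], [0, 0, 0]],
    [[-0.1, -3.5, 0], [0, 0, 0]],
    [[-0.1, -3.5, 0], [0, 0, 0]],
    [[-0.1, -3.5, 0], [0, 0, 0]],
    [[-0.1, -3.0, 0], [0, 0, 0]],
    [[-0.1, -1.6, 0], [0, 0, 0]],
    [[0, 0, 0], [0, 0, 0]],
    [[0, 0, 0], [0, 0, 0]]
  ]
}}

```text
clock: 13.4
tool_pos: [0.4823, -0.2931, 0.1137]
eef_rot: [0.132, 0.991, 0.001, -0.0]
contact_force: [-0.3, 0.6, -0.3]
opening: 0.006
finger_force: 0.0
```

Run:
```python
from h import *
p,d=snap('scene','s5'); s=r.get_state(); print(s['clock'],s['tool_pos'],s['contact_force'],s['q'].round(2))
d=np.load('pics/s5.npy')
X=cloud('scene',d,(307,207,314,213)); print('mid cap z',np.median(X[:,4]))
X=cloud('scene',d,(130,60,230,150)); m=(X[:,4]>.07)&(abs(X[:,2]-.482)<.04)&(abs(X[:,3]+.295)<.04)
Y=X[m]; Y=Y[np.argsort(Y[:,4])][:25]; print(Y.round(3))
cv2.imwrite('pics/c5.png',cv2.resize(cv2.imread('pics/s5.png')[40:170,110:260],None,fx=4.5,fy=4.5))
```

```text
13.45 [ 0.48257609 -0.2924082   0.1138476 ] [ 0.35250004  0.11705443 -0.36295934] [ 0.67  0.76 -0.35  1.83  0.42  0.62  1.37]
mid cap z 0.06699617253890328Traceback (most recent call last):
  File "<stdin>", line 5, in <module>
  File "h.py", line 21, in cloud
    if d[v,u]>0: out.append([u,v,*pt(n,u,v,d[v,u])])
                                  ~~^^^^^^^^^^^^^^
  File "h.py", line 16, in pt
    o,d=ray(n,u,v); return o+d*dep
        ~~~^^^^^^^
  File "h.py", line 9, in ray
    c,k=K(n); s=cv2.undistortPoints(np.array([[[u,v]]],float),k,np.array([c['k1'],0,0,0,0]))
        ~^^^
  File "h.py", line 6, in K
    c=r.calibration(n); f=210/np.tan(np.radians(c['fov_y'])/2)
ValueError: time passes only in moves, steps and waits
```

The white cap is back up (z .067). I'll cache the calibration, lower the tool and check the tip by depth.

Request:
{"method": "step_arm", "body": {
  "increments": [
    [[0, -0.3, -1], [0, 0, 0]],
    [[0, 0, -1], [0, 0, 0]],
    [[0, 0, -1], [0, 0, 0]],
    [[0, 0, -0.7], [0, 0, 0]],
    [[0, 0, -0.5], [0, 0, 0]],
    [[0, 0, -0.3], [0, 0, 0]],
    [[0, 0, 0], [0, 0, 0]],
    [[0, 0, 0], [0, 0, 0]],
    [[0, 0, 0], [0, 0, 0]],
    [[0, 0, 0], [0, 0, 0]]
  ]
}}

```text
clock: 14.45
tool_pos: [0.4824, -0.298, 0.0694]
eef_rot: [0.133, 0.991, -0.0, 0.0]
contact_force: [-0.4, -0.8, 0.7]
opening: 0.004
finger_force: 0.0
```

```bash
sed -i 's/^def K/import functools\n@functools.cache\ndef K/' h.py
python3 - <<'E'
from h import *
p,d=snap('scene','s6'); s=r.get_state(); print(s['clock'],s['tool_pos'])
X=cloud('scene',d,(150,70,230,140)); m=(X[:,4]>.073)&(X[:,4]<.11)&(abs(X[:,2]-.482)<.04)&(abs(X[:,3]+.295)<.04)
Y=X[m]; Y=Y[np.argsort(Y[:,4])][:16]; print(Y.round(3))
cv2.imwrite('pics/c5.png',cv2.convertScaleAbs(cv2.resize(cv2.imread('pics/s6.png')[60:150,130:250],None,fx=6,fy=6),alpha=1.6,beta=20))
E
```

```text
14.5 [ 0.4822914  -0.29802086  0.06931279]
[[ 1.79e+02  1.09e+02  4.88e-01 -3.13e-01  9.50e-02]
 [ 1.80e+02  1.10e+02  4.89e-01 -3.08e-01  9.60e-02]
 [ 1.81e+02  1.11e+02  4.89e-01 -3.03e-01  9.60e-02]
 [ 1.80e+02  1.09e+02  4.88e-01 -3.07e-01  1.00e-01]
 [ 1.79e+02  1.08e+02  4.90e-01 -3.08e-01  1.03e-01]
 [ 1.78e+02  1.06e+02  4.90e-01 -3.10e-01  1.09e-01]]
```

View pics/c5.png

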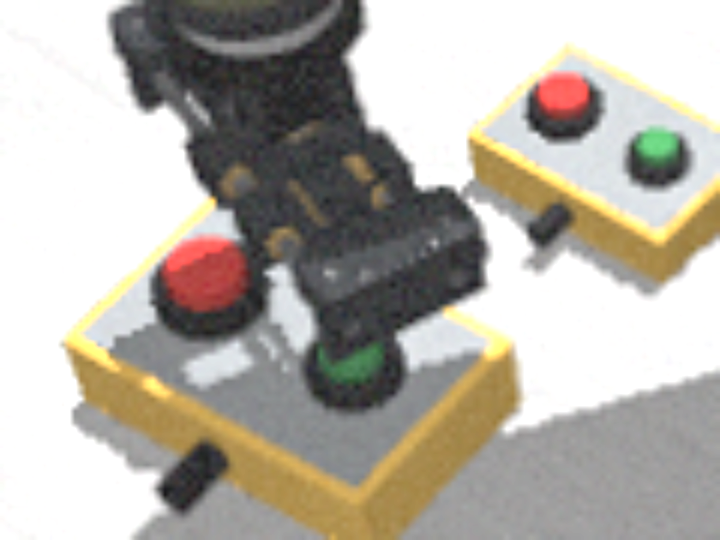

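The tip (z≈.095) is over the green button of the larger box and well clear of the red one, with the same height offset. I'll shift y by +2 mm and go down.

Request:
{"method": "step_arm", "body": {
  "increments": [
    [[0, 0.2, -0.5], [0, 0, 0]],
    [[0, 0, -0.5], [0, 0, 0]],
    [[0, 0, -0.5], [0, 0, 0]],
    [[0, 0, -0.4], [0, 0, 0]],
    [[0, 0, -0.3], [0, 0, 0]],
    [[0, 0, -0.2], [0, 0, 0]],
    [[0, 0, -0.2], [0, 0, 0]],
    [[0, 0, -0.1], [0, 0, 0]],
    [[0, 0, 0], [0, 0, 0]],
    [[0, 0, 0], [0, 0, 0]]
  ]
}}

```text
clock: 15.5
tool_pos: [0.4822, -0.296, 0.0421]
eef_rot: [0.133, 0.991, 0.0, 0.0]
contact_force: [-0.5, -0.3, 0.1]
opening: 0.007
finger_force: 0.0
```

Request:
{"method": "step_arm", "body": {
  "increments": [
    [[0, 0, -0.1], [0, 0, 0]],
    [[0, 0, -0.1], [0, 0, 0]],
    [[0, 0, -0.1], [0, 0, 0]],
    [[0, 0, -0.1], [0, 0, 0]],
    [[0, 0, 0], [0, 0, 0]],
    [[0, 0, 0], [0, 0, 0]],
    [[0, 0, 0], [0, 0, 0]],
    [[0, 0, 0], [0, 0, 0]],
    [[0, 0, 0], [0, 0, 0]],
    [[0, 0, 0], [0, 0, 0]]
  ]
}}

```text
clock: 16.5
tool_pos: [0.4823, -0.296, 0.0381]
eef_rot: [0.133, 0.991, -0.0, 0.0]
contact_force: [-0.2, -0.2, 2.7]
opening: 0.005
finger_force: 1.1
```

Request:
{"method": "step_arm", "body": {
  "increments": [
    [[0, 0, -0.1], [0, 0, 0]],
    [[0, 0, -0.1], [0, 0, 0]],
    [[0, 0, -0.1], [0, 0, 0]],
    [[0, 0, -0.05], [0, 0, 0]],
    [[0, 0, 0], [0, 0, 0]],
    [[0, 0, 0], [0, 0, 0]],
    [[0, 0, 0], [0, 0, 0]],
    [[0, 0, 0], [0, 0, 0]],
    [[0, 0, 0], [0, 0, 0]],
    [[0, 0, 0], [0, 0, 0]]
  ]
}}

```text
clock: 17.5
tool_pos: [0.4823, -0.296, 0.0348]
eef_rot: [0.132, 0.991, -0.0, 0.0]
contact_force: [-0.5, -0.7, 5.9]
opening: 0.005
finger_force: 2.6
```

Request:
{"method": "step_arm", "body": {
  "increments": [
    [[0, 0, -0.05], [0, 0, 0]],
    [[0, 0, -0.05], [0, 0, 0]],
    [[0, 0, 0], [0, 0, 0]],
    [[0, 0, 0], [0, 0, 0]],
    [[0, 0, 0], [0, 0, 0]],
    [[0, 0, 0], [0, 0, 0]],
    [[0, 0, 0], [0, 0, 0]],
    [[0, 0, 0], [0, 0, 0]],
    [[0, 0, 0], [0, 0, 0]],
    [[0, 0, 0], [0, 0, 0]]
  ]
}}

```text
clock: 18.5
tool_pos: [0.4823, -0.296, 0.0346]
eef_rot: [0.133, 0.991, -0.0, 0.0]
contact_force: [-1.7, 0.7, 12.6]
opening: 0.003
finger_force: 6.3
```

The green button has bottomed out at 12.6 N. Withdrawing.

Request:
{"method": "step_arm", "body": {
  "increments": [
    [[0, 0, 0.5], [0, 0, 0]],
    [[0, 0, 1.5], [0, 0, 0]],
    [[0, 0, 2.5], [0, 0, 0]],
    [[0, 0, 3], [0, 0, 0]],
    [[0, 0, 3], [0, 0, 0]],
    [[0, 0, 3], [0, 0, 0]],
    [[0, 0, 2], [0, 0, 0]],
    [[0, 0, 0], [0, 0, 0]],
    [[0, 0, 0], [0, 0, 0]],
    [[0, 0, 0], [0, 0, 0]]
  ]
}}

```text
clock: 19.5
tool_pos: [0.481, -0.2955, 0.1871]
eef_rot: [0.132, 0.991, 0.0, -0.001]
contact_force: [0.6, 0.1, -0.6]
opening: 0.007
finger_force: 0.0
```

Run:
```python
from h import *
p,d=snap('scene','s7'); s=r.get_state(); print(s['clock'],s['tool_pos'],s['contact_force'])
for n,b in(('mid',(307,207,314,213)),('green',(186,116,191,120)),('redstop',(160,103,167,107))):
    print(n,np.median(cloud('scene',d,b)[:,4]).round(4))
cv2.imwrite('pics/df.png',cv2.imread('pics/s7.png'))
```

```text
19.55 [ 0.48108731 -0.2955067   0.18705266] [ 0.08936522 -0.16390329 -0.3565936 ]
mid 0.0666
green 0.0657
redstop 0.0669
```

View pics/s7.png

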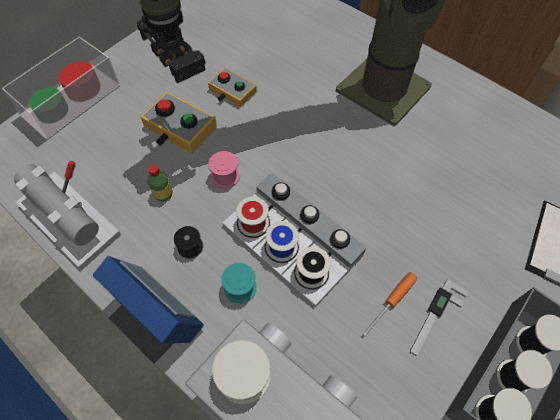

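Everything is where it was: the spools are at (253,215), (282,240) and (313,265), and the buttons are up. The gripper is clear, so I'm handing in.

```bash
python3 -c "
from plant import r
print(r.finish_job())"
```

```text
the job is handed in; nothing more can be done
None
```

I pressed the blue spool's middle white button fully down and released it, then did the same with the green confirm button on the larger yellow box; both came back up, the final picture shows nothing moved, and the job is handed in at about 19.5 s.

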